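# Weigh a metal beaker on the stall's beam scale

### The arm

A 6-joint arm with a two-finger parallel gripper is mounted at the origin on the work surface. World frame = base frame: x ahead of the robot, y to its left, z up, the work surface at z = 0. Lengths are in mm, angles in rad, forces in N, time in s.
With the tool pointing down it reaches from about 325 to 900 mm from the base axis. Payload 3.5 kg.
Tool frame: the origin (TCP) lies midway between the tips of the shut fingers; the grasp point (between the pads) lies 19 mm behind it; z points along the fingers, y is the line along which they close (so a half turn about z gives the same grasp; the last joint's range is limited). The gripper opens to 85 mm and grips with 20 to 120 N. Pads are 22 mm wide; open, the fingers measure 114 mm over their backs; the gripper's body (76 mm by 85 mm) begins 54 mm behind the grasp point. The pads swing forward as they close: fully open they stand 13 mm farther back than shut.
Start: joints at [-1.262, 0.276, -0.026, 1.268, 0, 1.467], TCP at [250.15, -572.754, 231.313] pointing down, gripper open.
Joint ranges: [-3.12, 3.12], [-0.85, 1.88], [-1.08, 1.24], [-1.95, 2.15], [-1.57, 1.53], [-3.14, 3.14]. Speed limits (rad/s): [2.57, 2.57, 3.14, 3.14, 3.14, 3.14].

### API

Orientations are given as [roll, pitch, yaw] about the fixed x, y, z axes, in that order (R = Rz(yaw) Ry(pitch) Rx(roll)).
In Python, from workcell import * gives the robot as it stands. The module is installed in compiled form; this text tells all that it offers.
- The arm moves only by the tool apply_moves, never from a script. Its argument "rows" is a list of rows, each an object of numbers: "fingers": the closure in counts, from 0 (fully open) to 255 (shut); "tx", "ty", "tz": the shift along the tool's x, y, z in mm; "yaw": the turn about the tool's z in rad. A call has 1 to 8 rows; each row shifts and turns the commanded pose from where the row before left it, along the tool's axes as they then stand; what a row does not reach is not made up. A row lasts 1/12 s, in which the tool goes at most 41.7 mm and 7.16 degrees, less where a joint would pass 70% of its speed; a pose out of reach is approached as far as the arm can. A call with a gripper value outside its range is refused whole. The fingers move at their own pace and stop on an object; "newtons" is the grip in N (left out, the last holds). Time passes only in rows, so rows that do not move let the fingers close. It gives the time, the measured TCP pose, the force, the opening and the grip force at its end, in the units of the state.
- get_state(): the state, without advancing time (a new reading comes with each control period).
- snapshot(name): name is "side" or "top"; returns the picture (420x560x3 uint8, blue, green, red); there is no depth.
- camera_model(name): a dict with "K" (3x3 intrinsics, pixels), "cam_to_world" (4x4, takes a point from camera to world coordinates). Camera axes: x right, y up, looking along -z (the intrinsics and any distortion apply to the point x, -y, -z); pixel columns grow to the right and rows downward; lengths in mm; the calibration is good to about 2 mm. A picture is of the moment at which its call begins. camera_model takes no time and is no camera call.
- close_job(): hands the job in; it is judged then, once.
The state is a dict: "time_s": time; "joint_positions": joint angles; "qvel": joint speeds; "tau": joint torques, N m; "ee_pos": TCP position; "tcp_rot": TCP orientation; "ft_force": force on the tool from outside, world axes, zero at the start; "wrist_torque": the same for the moment, N m; "gripper_width": finger opening in mm; "grip_force": force on a finger pad.
Only numpy, scipy, OpenCV 4.12 (cv2) and the standard library are available. Lean on these libraries where they do the work, as an engineer would, in place of code of your own. Each camera call takes 0.05 s, during which the arm holds its last target. There are 200 camera calls.

### The job

Weigh the metal beaker: hang it mouth-down on the slanted peg of the beam scale, pushed down until its floor rests on the peg's tip, and let go. Then slide the poise along the notched beam until the pointer comes to rest, untouched, at the centre mark, with the beaker still hanging on the peg. Leave the candlestick, the bowl and the spoon in front of the scale where they are.

Things in the scene. Friction and masses are not known exactly. Their poses are not given: they have to be found in the camera images.
- scale: Grey stand of the beam scale, fixed to the table. Origin on the table below the pivot (pivot 150 mm up, between two cheeks 44 mm over both in x, 36 mm in y, 170 mm high); z up, y along the beam to the pointer, -x roughly towards the robot. Base plate 90 x 450 mm (y -135 to +315 mm), 16 mm thick. White index plate with a black centre mark at y = 275 mm, on the -x side of the pointer, 208 mm high.
- beam (a joint): Tilt of the beam, rad. 0 = level, pointer at the centre mark; positive = peg end down, pointer up; stops at +0.14 and -0.14. At the start it is at the positive stop. A real balance, stabilised: it settles, in about 1 s, at a tilt proportional to the imbalance; about 30 mm (25 to 36) of poise travel swings it from level to a stop. Moving the poise outward lowers the pointer.
- poise (a joint): Position of the poise along the beam, m: 0 nearest the pivot, 0.165 farthest, growing towards the pointer. Its centre is 60 mm + this from the pivot. It slides stiffly (about 2 N) and stays where it is left, in a notch or between. Empty, the scale balances near 0.06; with the beaker (150 to 350 g, varies) somewhere between 0.095 and 0.155.
- poise_knob (a point): Grasp point on the poise's knob, 52 mm above the beam's centre line. The poise is a brass block 42 (across the beam) x 40 (along it) x 50 mm with an upright round knob, 30 mm in diameter and 45 mm tall, on top; this point is on the knob's axis, 27 mm above the block's top and 18 mm below the knob's top. It tilts with the beam.
- pointer_tip (a point): Tip of the pointer at the far end of the beam, 270 mm from the pivot.
- centre_mark (a point): Point where the pointer tip is when the beam is level (150 mm above the table), in front of the 10 mm high black bar across the white index plate.
- peg (a point): Slanted steel peg fixed on the beam, 110 mm from the pivot on the side away from the poise. Origin at its root, 4 mm above the beam's centre line; its z axis runs to the tip and leans 35 degrees from vertical towards the scale's -x (and tilts with the beam). 110 mm long; radius 18 mm up to 40 mm from the root, then tapering to 10 mm at the tip.
- peg_tip (a point): Centre of the peg's end face, 110 mm from its root.
- beaker: Plain metal beaker, standing mouth-down, loose. Origin at the centre of its mouth, z axis from the mouth to the closed end. 85 mm tall; outer diameter 60 mm at the mouth, 50 mm at the closed end; wall 3 mm; floor 5 mm thick (80 mm deep inside).
- beaker_floor (a point): Centre of the inner face of the beaker's closed end, 80 mm from the mouth; it rests on the peg's tip when the beaker hangs on the peg.
- candlestick: Bystander: brass candlestick 108 mm tall, foot 72 mm in diameter, origin under its centre. It may stand in either of two places with the beaker in the other.
- bowl: Bystander: blue ceramic bowl, 96 mm in diameter, 45 mm high, origin under its centre, between the beaker and the candlestick.
- spoon: Bystander: spoon about 180 mm long with a wooden handle, lying flat on the table to the left of the scale, origin under its middle.
Things that resemble listed ones, but are neither listed nor needed, are in the scene too. What is shaped like the beaker but black is not meant.

How it is judged:
By the outcome, as a careful person would: the job done as asked, in the order asked, and still so for the second after the job is handed in, with the robot touching nothing.
It also fails if it takes over 72 s, if anything falls off the work surface, if the arm or the gripper's body presses on something with over 40 N, if the wrist force passes 120 N, or if a joint passes its speed limit or range.

## Working session

There is one attempt and no reset: what is moved stays moved. The work goes in short steps, Python scripts to look and compute and a tool call to move; the robot and the scene stay as the last step left them, time stands still between calls to the robot, and variables do not carry over. Pictures are saved under pics/ and viewed, at most 10 in all, crops included, and the job is handed in when it is done.

Besides the shell and the picture viewer there is one more tool, called after "Request:" by a JSON object that holds its "op" and its "data", one argument or row to a line. apply_moves: Moves the arm, as the interface text tells. Its arguments: {"type":"object","properties":{"rows":{"type":"array"},"newtons":{"type":"number"}},"required":["rows"]}

```bash
mkdir -p pics; ls
python3 - <<'E'
from workcell import *
import cv2,numpy as np
np.set_printoptions(precision=2,suppress=True)
print(get_state())
for n in("side","top"):
    cv2.imwrite(f"pics/{n}0.png",cv2.resize(snapshot(n),(800,600),interpolation=cv2.INTER_CUBIC)); print(camera_model(n))
E
```

```text
pics
{'time_s': 0.0, 'joint_positions': array([-1.26,  0.28, -0.03,  1.27, -0.  ,  1.47]), 'qvel': array([ 0.,  0.,  0.,  0.,  0., -0.]), 'tau': array([  0.  , -44.55,  29.52,   0.02,  -0.  ,   0.  ]), 'ee_pos': array([ 249.91, -572.03,  230.16]), 'tcp_rot': array([-3.14, -0.  ,  0.41]), 'ft_force': array([0.31, 0.03, 0.67]), 'wrist_torque': array([-0.03, -0.01, -0.01]), 'grip_force': 0.0, 'gripper_width': 85.62943986086783}
{'K': array([[543.91,   0.  , 274.45],
       [  0.  , 543.91, 220.04],
       [  0.  ,   0.  ,   1.  ]]), 'cam_to_world': array([[  -0.79,    0.38,   -0.48, -190.46],
       [  -0.61,   -0.45,    0.65,  897.93],
       [   0.02,    0.81,    0.59,  951.39],
       [   0.  ,    0.  ,    0.  ,    1.  ]])}
{'K': array([[428.1 ,   0.  , 270.15],
       [  0.  , 428.1 , 208.33],
       [  0.  ,   0.  ,   1.  ]]), 'cam_to_world': array([[  -0.02,    0.99,   -0.12,  370.51],
       [  -1.  ,   -0.02,   -0.01,    9.51],
       [  -0.01,    0.12,    0.99, 1170.32],
       [   0.  ,    0.  ,    0.  ,    1.  ]])}
```

View pics/side0.png

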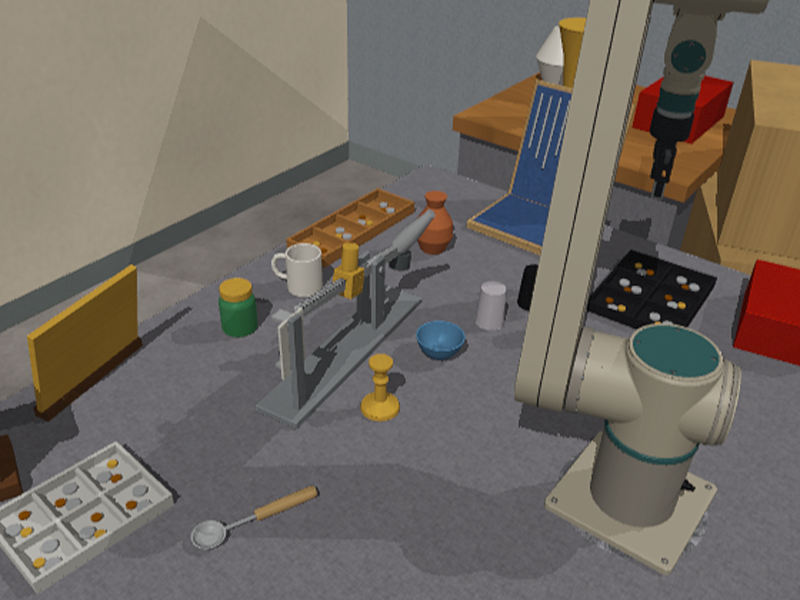

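View pics/top0.png

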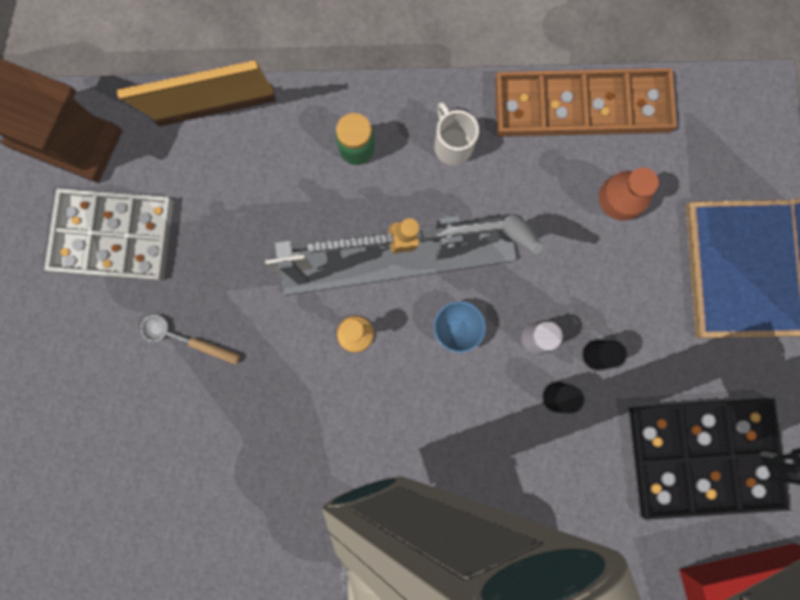

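Top view: the light metal beaker is at about (547,337) of the enlarged picture, with black decoys at (605,353) and (563,397). The bowl is at (461,326), the candlestick at (355,333), the peg end of the scale at (525,235), and the knob at (405,230). I'll enlarge both views.

Run:
```python
import cv2
from workcell import *
t=snapshot("top");s=snapshot("side")
cv2.imwrite("pics/t.png",t);cv2.imwrite("pics/s.png",s)
cv2.imwrite("pics/t1.png",cv2.resize(t[140:270,180:440],None,fx=3,fy=3,interpolation=cv2.INTER_CUBIC))
cv2.imwrite("pics/s1.png",cv2.resize(s[120:310,160:390],None,fx=3,fy=3,interpolation=cv2.INTER_CUBIC))
```

```text
(no output)
```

View pics/t1.png

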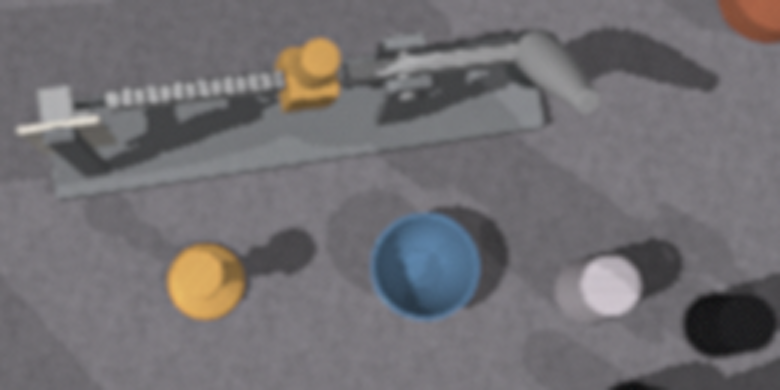

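View pics/s1.png

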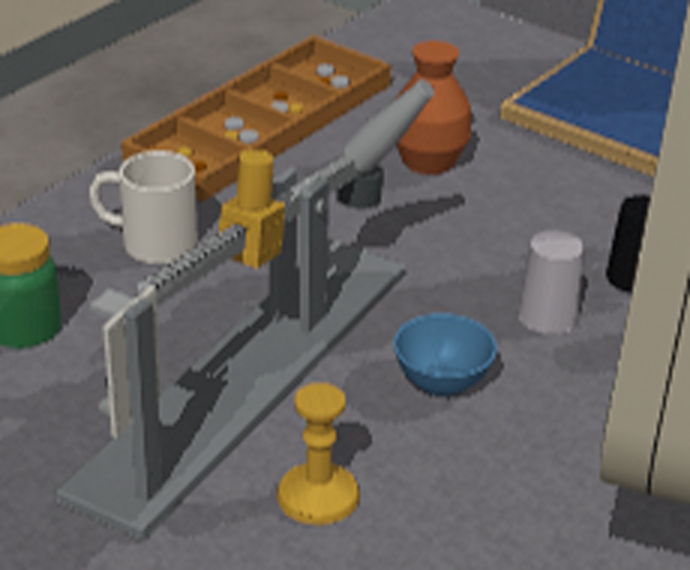

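The crops show (in crop pixels):
- **Top:** base corners at (545,126) and (57,194), peg tip (588,98), knob top (321,56), beaker top (611,286).
- **Side:** base corners at (404,266), (140,528) and (62,493), peg tip (426,90), knob top (256,157), beaker top (556,243).

Next I fit the poses.

```bash
cat > h.py <<'E'
from workcell import *
import cv2,numpy as np
from scipy.optimize import least_squares
from scipy.spatial.transform import Rotation as Ro
np.set_printoptions(precision=2,suppress=True)
CM={n:camera_model(n) for n in("side","top")}
def proj(n,P):
    M=np.array(CM[n]["cam_to_world"]);K=np.array(CM[n]["K"])
    c=(np.atleast_2d(P)-M[:3,3])@M[:3,:3]*[1,-1,-1]
    q=c@K.T
    return q[:,:2]/q[:,2:]
def scale2w(p,L): return Ro.from_euler('z',p[2]).apply(L)+[p[0],p[1],0]
def beam2w(p,L,tilt): return scale2w(p,Ro.from_euler('x',tilt).apply(L)+[0,0,150])
PEG=np.array([-np.sin(np.radians(35)),0,np.cos(np.radians(35))])
def pegpt(p,d,tilt,off=0): return beam2w(p,np.array([0,-110,4])+d*PEG,tilt)
T=lambda u,v:np.array([u/3+180,v/3+140])-.33
S=lambda u,v:np.array([u/3+160,v/3+120])-.33
E
cat > fit.py <<'E'
from h import *
B=np.array
def res(q):
    p=q[:3];t=.14
    a=B([-45,-135,16]);b=B([-45,315,16]);c=B([45,315,16])
    k=beam2w(p,B([0,60+q[3],70]),t);tip=pegpt(p,110,t)
    L=[("top",scale2w(p,a),T(545,124)),("top",scale2w(p,b),T(57,192)),("top",tip,T(587,99)),("top",k,T(321,56)),
       ("side",scale2w(p,a),S(405,265)),("side",scale2w(p,b),S(140,526)),("side",scale2w(p,c),S(61,493)),("side",tip,S(426,90)),("side",k,S(256,157))]
    return np.concatenate([proj(n,P)[0]-m for n,P,m in L])
r=least_squares(res,[600,50,0,20],x_scale=[10,10,.1,10],loss='soft_l1')
print(r.x);print(res(r.x).reshape(-1,2))
p=r.x[:3];np.save("p.npy",r.x)
def bk(q): return np.concatenate([proj("top",[q[0],q[1],85])[0]-T(611,286),proj("side",[q[0],q[1],85])[0]-S(556,243)])
rb=least_squares(bk,[500,-100]);print("beaker",rb.x,rb.fun)
print("tip",pegpt(p,110,.14),"root",pegpt(p,0,.14),"knob",beam2w(p,B([0,60+r.x[3],52]),.14))
def one(n,u,z): return least_squares(lambda q:proj(n,[q[0],q[1],z])[0]-u,[500,0]).x
print("bowl",one("top",T(426,267),45),"candle",one("top",T(207,281),5),"black",one("top",T(745,323),85),
 "knob xy from top if z known")
E
python3 fit.py
```

```text
[601.56 -86.3    0.13  19.97]
[[-0.03  0.24]
 [-0.67  2.04]
 [ 0.34  0.41]
 [-0.17 -0.24]
 [-0.04 -0.86]
 [ 0.35  0.54]
 [-2.47 -1.65]
 [-0.04 -1.17]
 [-0.02 -0.65]]
beaker [ 424.46 -261.46] [-0.05 -0.34  0.33  0.3 ]
tip [ 554.85 -215.52  227.84] root [ 615.78 -194.86  138.61] knob [592.22 -14.98 212.65]
bowl [ 445.18 -110.93] candle [438.86  83.69] black [ 390.57 -371.83] knob xy from top if z known
```

```bash
cat >> h.py <<'E'
def tool(d,yaw):
    c,s=np.cos(yaw),np.sin(yaw); return np.array([d[0]*c+d[1]*s,d[0]*s-d[1]*c,-d[2]])
def goto(pt,yaw=None):
    s=get_state();y=s["tcp_rot"][2] if yaw is None else yaw
    print("t",s["time_s"],"at",s["ee_pos"],s["tcp_rot"],"w",s["gripper_width"],"f",s["ft_force"]); 
    d=tool(np.array(pt)-s["ee_pos"],y); print("tool delta",d, "rows",np.linalg.norm(d)/41.7)
E
python3 - <<'E'
from h import *
s=get_state();print(s["tcp_rot"][2]*1000)
goto([424.5,-261.5,160],.326)
E
```

```text
411.80509544783826
t 0.2 at [ 250.   -572.3   230.57] [-3.14 -0.    0.41] w 85.1128998675313 f [-0.46  0.16  0.5 ]
tool delta [ 264.84 -238.55   70.57] rows 8.713505124845193
```

Request:
{"op": "apply_moves", "data": {
  "rows": [
    {"yaw":0.086,"fingers":0},
    {"tx":29,"ty":-26.5,"tz":5},
    {"tx":29,"ty":-26.5,"tz":5},
    {"tx":29,"ty":-26.5,"tz":5},
    {"tx":29,"ty":-26.5,"tz":5},
    {"tx":29,"ty":-26.5,"tz":5},
    {"tx":29,"ty":-26.5,"tz":5},
    {"tx":29,"ty":-26.5,"tz":5}
  ]
}}

```text
invalid input
```

Request:
{"op": "apply_moves", "data": {
  "rows": [
    {"tx":30.8,"ty":-26.5,"tz":5},
    {"tx":31,"ty":-26.5,"tz":5},
    {"tz":20},
    {}
  ]
}}

```text
invalid input
```

Run:
```python
from h import *
goto([424.5,-261.5,33])
```

```text
t 0.2 at [ 250.   -572.3   230.57] [-3.14 -0.    0.41] w 85.1128998675313 f [-0.46  0.16  0.5 ]
tool delta [ 284.31 -214.97  197.57] rows 9.77289093140553
```

Request:
{"op": "apply_moves", "data": {
  "rows": [
    {"yaw":0.086,"fingers":0,"tx":0,"ty":0,"tz":0}
  ]
}}

```text
time_s: 0.28
ee_pos: [250.1, -572.4, 230.8]
tcp_rot: [-3.141, -0.0, 0.324]
ft_force: [0.2, -0.7, 0.9]
gripper_width: 85.4
grip_force: 0.0
```

Request:
{"op": "apply_moves", "data": {
  "rows": [
    {"fingers":0,"yaw":0,"tx":29,"ty":-26,"tz":5},
    {"fingers":0,"yaw":0,"tx":29,"ty":-26,"tz":5},
    {"fingers":0,"yaw":0,"tx":29,"ty":-26,"tz":5},
    {"fingers":0,"yaw":0,"tx":29,"ty":-26,"tz":5},
    {"fingers":0,"yaw":0,"tx":29,"ty":-26,"tz":5},
    {"fingers":0,"yaw":0,"tx":29,"ty":-26,"tz":5},
    {"fingers":0,"yaw":0,"tx":29,"ty":-26,"tz":5},
    {"fingers":0,"yaw":0,"tx":29,"ty":-26,"tz":5}
  ]
}}

```text
time_s: 0.95
ee_pos: [403.8, -299.6, 191.1]
tcp_rot: [3.141, -0.0, 0.325]
ft_force: [0.9, -0.4, 0.5]
gripper_width: 85.7
grip_force: 0.0
```

Request:
{"op": "apply_moves", "data": {
  "rows": [
    {"fingers":0,"yaw":0,"tx":33,"ty":-25,"tz":0},
    {"fingers":0,"yaw":0,"tx":0,"ty":-6,"tz":30},
    {"fingers":0,"yaw":0,"tx":0,"ty":0,"tz":0}
  ]
}}

```text
time_s: 1.2
ee_pos: [422.6, -256.8, 157.3]
tcp_rot: [-3.135, 0.004, 0.33]
ft_force: [-1.6, 1.1, -0.5]
gripper_width: 85.3
grip_force: 0.0
```

Run:
```python
from h import *
goto([424.5,-261.5,33])
```

```text
t 1.2 at [ 422.57 -256.75  157.29] [-3.13  0.    0.33] w 85.29943343252715 f [-1.64  1.08 -0.48]
tool delta [  0.29   5.11 124.29] rows 2.983215822285361
```

Request:
{"op": "apply_moves", "data": {
  "rows": [
    {"fingers":0,"yaw":0,"tx":0,"ty":0,"tz":15},
    {"fingers":0,"yaw":0,"tx":0,"ty":0,"tz":15},
    {"fingers":0,"yaw":0,"tx":0,"ty":0,"tz":0},
    {"fingers":0,"yaw":0,"tx":0,"ty":0,"tz":0}
  ]
}}

```text
time_s: 1.53
ee_pos: [423.7, -261.7, 131.1]
tcp_rot: [-3.14, 0.001, 0.325]
ft_force: [0.2, 0.1, 0.7]
gripper_width: 85.4
grip_force: 0.0
```

Run:
```python
from h import *
goto([424.5,-261.5,33])
cv2.imwrite("pics/a.png",np.vstack([cv2.resize(snapshot(n)[r:r+140,c:c+260],None,fx=2.1,fy=2.1,interpolation=cv2.INTER_CUBIC) for n,r,c in(("top",170,270),("side",140,260))]))
```

```text
t 1.5333 at [ 423.74 -261.75  131.08] [-3.14  0.    0.32] w 85.41800247316492 f [0.19 0.1  0.75]
tool delta [ 0.8   0.01 98.08] rows 2.3520228017193077
```

View pics/a.png

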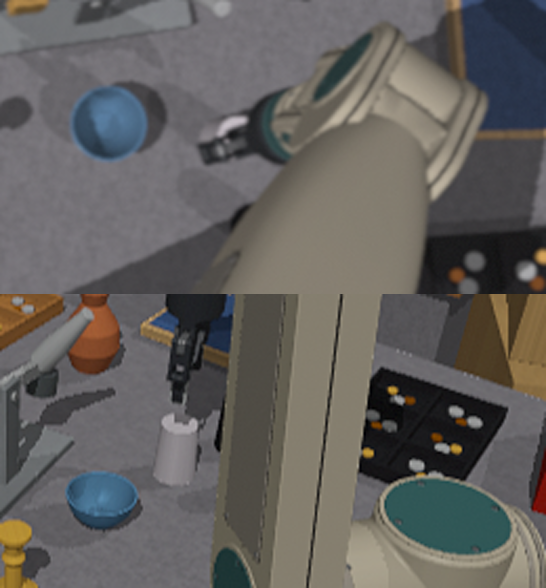

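The gripper at (185,360) is centred over the beaker at (178,445) in the lower (side) panel. I descend and grasp.

Request:
{"op": "apply_moves", "data": {
  "rows": [
    {"fingers":0,"yaw":0,"tx":0,"ty":0,"tz":25},
    {"fingers":0,"yaw":0,"tx":0.5,"ty":0,"tz":25},
    {"fingers":0,"yaw":0,"tx":0,"ty":0,"tz":25},
    {"fingers":0,"yaw":0,"tx":0,"ty":0,"tz":23},
    {"fingers":0,"yaw":0,"tx":0,"ty":0,"tz":0},
    {"fingers":0,"yaw":0,"tx":0,"ty":0,"tz":0}
  ]
}}

```text
time_s: 2.13
ee_pos: [424.7, -261.4, 33.4]
tcp_rot: [-3.14, 0.001, 0.325]
ft_force: [0.4, -0.4, 0.3]
gripper_width: 85.4
grip_force: 0.0
```

Request:
{"op": "apply_moves", "data": {
  "rows": [
    {"fingers":255,"yaw":0,"tx":0,"ty":0,"tz":0},
    {"fingers":255,"yaw":0,"tx":0,"ty":0,"tz":0},
    {"fingers":255,"yaw":0,"tx":0,"ty":0,"tz":0},
    {"fingers":255,"yaw":0,"tx":0,"ty":0,"tz":0},
    {"fingers":255,"yaw":0,"tx":0,"ty":0,"tz":0},
    {"fingers":255,"yaw":0,"tx":0,"ty":0,"tz":0},
    {"fingers":255,"yaw":0,"tx":0,"ty":0,"tz":0}
  ],
  "newtons": 22
}}

```text
time_s: 2.72
ee_pos: [426.6, -262.1, 35.7]
tcp_rot: [3.139, -0.002, 0.326]
ft_force: [-0.7, 1.7, 7.3]
gripper_width: 54.7
grip_force: 22.2
```

Request:
{"op": "apply_moves", "data": {
  "rows": [
    {"fingers":255,"yaw":0,"tx":0,"ty":0,"tz":-20},
    {"fingers":255,"yaw":0,"tx":0,"ty":0,"tz":-35},
    {"fingers":255,"yaw":0,"tx":0,"ty":0,"tz":-40},
    {"fingers":255,"yaw":0,"tx":0,"ty":0,"tz":-40},
    {"fingers":255,"yaw":0,"tx":0,"ty":0,"tz":-40},
    {"fingers":255,"yaw":0,"tx":0,"ty":0,"tz":-40},
    {"fingers":255,"yaw":0,"tx":0,"ty":0,"tz":-30},
    {"fingers":255,"yaw":0,"tx":0,"ty":0,"tz":0}
  ]
}}

```text
time_s: 3.38
ee_pos: [428.6, -264.1, 287.1]
tcp_rot: [3.129, -0.008, 0.326]
ft_force: [0.9, -0.4, -1.1]
gripper_width: 54.6
grip_force: 25.5
```

Run:
```python
from h import *
goto([554.9,-215.5,285])
```

```text
t 3.3833 at [ 428.6  -264.06  287.13] [ 3.13 -0.01  0.33] w 54.56537551968445 f [ 0.88 -0.38 -1.08]
tool delta [135.2   -5.55   2.13] rows 3.245284824264879
```

Request:
{"op": "apply_moves", "data": {
  "rows": [
    {"fingers":255,"yaw":0,"tx":22,"ty":0,"tz":0},
    {"fingers":255,"yaw":0,"tx":32,"ty":-1,"tz":0},
    {"fingers":255,"yaw":0,"tx":32,"ty":-1,"tz":0},
    {"fingers":255,"yaw":0,"tx":32,"ty":0,"tz":0},
    {"fingers":255,"yaw":0,"tx":20,"ty":0,"tz":0},
    {"fingers":255,"yaw":0,"tx":0,"ty":0,"tz":0},
    {"fingers":255,"yaw":0,"tx":0,"ty":0,"tz":0},
    {"fingers":255,"yaw":0,"tx":0,"ty":0,"tz":0}
  ]
}}

```text
time_s: 4.05
ee_pos: [554.2, -215.0, 277.4]
tcp_rot: [-3.14, 0.002, 0.326]
ft_force: [0.7, 0.3, -3.4]
gripper_width: 54.7
grip_force: 25.5
```

Run:
```python
from h import *
goto([554.9,-215.5,270])
cv2.imwrite("pics/b.png",np.vstack([cv2.resize(snapshot(n)[r:r+100,c:c+200],None,fx=3,fy=3,interpolation=cv2.INTER_CUBIC) for n,r,c in(("top",130,290),("side",90,230))]))
```

```text
t 4.05 at [ 554.18 -215.01  277.39] [-3.14  0.    0.33] w 54.68713506478448 f [ 0.65  0.32 -3.4 ]
tool delta [0.53 0.69 7.39] rows 0.1785237159638713
```

View pics/b.png

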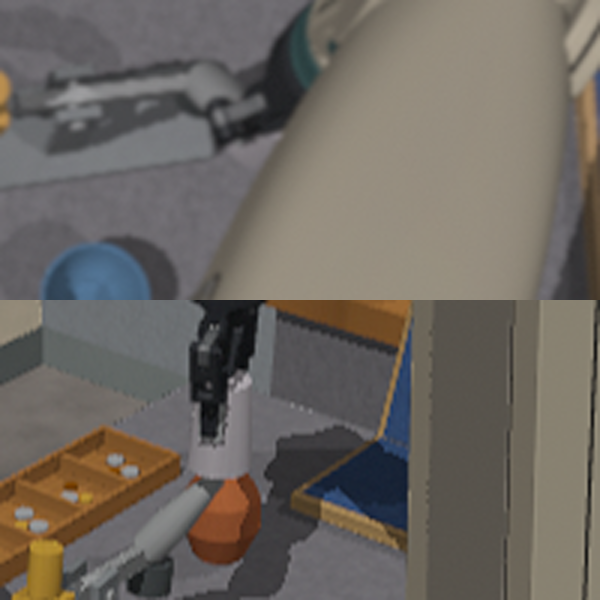

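The beaker is upright in the grip, with its mouth at about (218,475) and the peg tip just below it at about (210,490) in the lower panel. I start lowering in small steps.

Request:
{"op": "apply_moves", "data": {
  "rows": [
    {"fingers":255,"yaw":0,"tx":3,"ty":0,"tz":7},
    {"fingers":255,"yaw":0,"tx":1,"ty":0,"tz":8},
    {"fingers":255,"yaw":0,"tx":1,"ty":0,"tz":8},
    {"fingers":255,"yaw":0,"tx":1,"ty":0,"tz":8},
    {"fingers":255,"yaw":0,"tx":1,"ty":0,"tz":7},
    {"fingers":255,"yaw":0,"tx":0,"ty":0,"tz":0}
  ]
}}

```text
time_s: 4.65
ee_pos: [561.5, -212.5, 238.0]
tcp_rot: [-3.139, 0.001, 0.326]
ft_force: [1.1, 0.3, -2.7]
gripper_width: 54.6
grip_force: 25.6
```

Request:
{"op": "apply_moves", "data": {
  "rows": [
    {"fingers":255,"yaw":0,"tx":1,"ty":0,"tz":5},
    {"fingers":255,"yaw":0,"tx":1,"ty":0,"tz":5},
    {"fingers":255,"yaw":0,"tx":1,"ty":0,"tz":5},
    {"fingers":255,"yaw":0,"tx":0,"ty":0,"tz":0}
  ]
}}

```text
time_s: 4.98
ee_pos: [565.2, -212.1, 224.6]
tcp_rot: [3.141, -0.0, 0.326]
ft_force: [2.7, 0.4, -2.5]
gripper_width: 54.7
grip_force: 25.2
```

Run:
```python
from h import *
goto([554.9,-215.5,188]);print(get_state()["wrist_torque"])
cv2.imwrite("pics/c.png",cv2.resize(snapshot("side")[120:240,210:370],None,fx=4,fy=4,interpolation=cv2.INTER_CUBIC))
```

```text
t 4.9833 at [ 565.19 -212.06  224.57] [ 3.14 -0.    0.33] w 54.700929262683005 f [ 2.75  0.42 -2.54]
tool delta [-10.85  -0.04  36.57] rows 0.9147262112009803
[ 0.04 -0.62  0.01]
```

View pics/c.png

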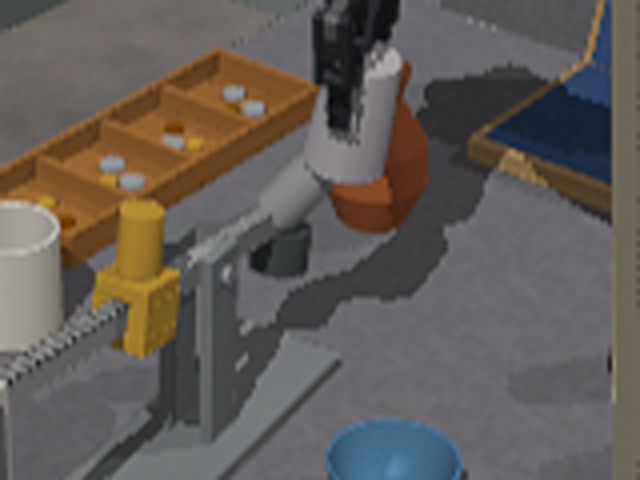

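The beaker, around (350,115), is threaded over the peg with its rim against the peg at about (315,180), and it is beginning to tilt. I continue.

Request:
{"op": "apply_moves", "data": {
  "rows": [
    {"fingers":255,"yaw":0,"tx":1,"ty":0,"tz":4},
    {"fingers":255,"yaw":0,"tx":1,"ty":0,"tz":4},
    {"fingers":255,"yaw":0,"tx":1,"ty":0,"tz":4},
    {"fingers":255,"yaw":0,"tx":0,"ty":0,"tz":0}
  ]
}}

```text
time_s: 5.37
ee_pos: [567.4, -211.0, 212.1]
tcp_rot: [-3.141, 0.001, 0.326]
ft_force: [1.4, -0.3, -2.0]
gripper_width: 54.7
grip_force: 25.0
```

Request:
{"op": "apply_moves", "data": {
  "rows": [
    {"fingers":255,"yaw":0,"tx":1,"ty":0,"tz":4},
    {"fingers":255,"yaw":0,"tx":1,"ty":0,"tz":4},
    {"fingers":255,"yaw":0,"tx":1,"ty":0,"tz":4},
    {"fingers":255,"yaw":0,"tx":0,"ty":0,"tz":0}
  ]
}}

```text
time_s: 5.7
ee_pos: [570.3, -209.9, 200.0]
tcp_rot: [-3.141, 0.001, 0.326]
ft_force: [1.9, 0.0, -2.6]
gripper_width: 54.9
grip_force: 24.7
```

Run:
```python
from h import *
goto([554.9,-215.5,188]);print(get_state()["wrist_torque"])
cv2.imwrite("pics/d.png",cv2.resize(snapshot("side")[120:240,210:370],None,fx=4,fy=4,interpolation=cv2.INTER_CUBIC))
```

```text
t 5.7 at [ 570.26 -209.93  199.99] [-3.14  0.    0.33] w 54.85494262015337 f [ 1.86  0.   -2.56]
tool delta [-16.34   0.36  11.99] rows 0.48601905908108883
[ 0.08 -0.63 -0.03]
```

View pics/d.png

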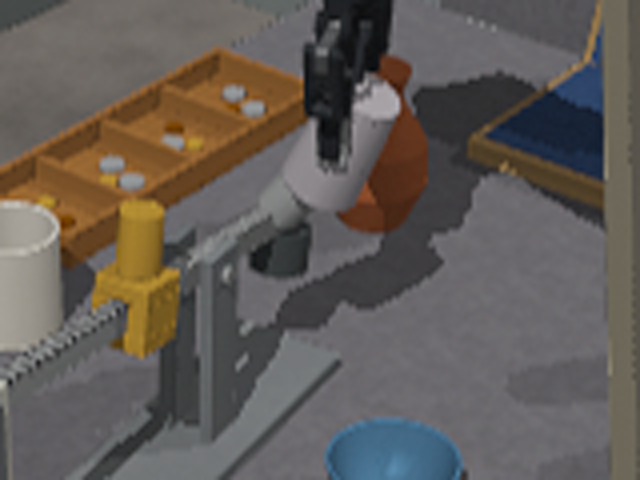

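The beaker now follows the peg's slant. I press on until the floor touches the tip.

Request:
{"op": "apply_moves", "data": {
  "rows": [
    {"fingers":255,"yaw":0,"tx":1,"ty":0,"tz":4},
    {"fingers":255,"yaw":0,"tx":1,"ty":0,"tz":4},
    {"fingers":255,"yaw":0,"tx":0,"ty":0,"tz":0}
  ]
}}

```text
time_s: 6.0
ee_pos: [572.2, -209.4, 192.3]
tcp_rot: [-3.141, 0.001, 0.326]
ft_force: [2.3, -0.9, -2.6]
gripper_width: 54.6
grip_force: 24.6
```

Request:
{"op": "apply_moves", "data": {
  "rows": [
    {"fingers":255,"yaw":0,"tx":1,"ty":0,"tz":3},
    {"fingers":255,"yaw":0,"tx":0,"ty":0,"tz":0}
  ]
}}

```text
time_s: 6.17
ee_pos: [573.3, -209.4, 190.9]
tcp_rot: [3.141, 0.0, 0.326]
ft_force: [0.6, 0.3, 1.6]
gripper_width: 54.9
grip_force: 24.9
```

Request:
{"op": "apply_moves", "data": {
  "rows": [
    {"fingers":255,"yaw":0,"tx":1,"ty":0,"tz":3},
    {"fingers":255,"yaw":0,"tx":0,"ty":0,"tz":0}
  ]
}}

```text
time_s: 6.33
ee_pos: [573.6, -209.5, 190.4]
tcp_rot: [3.14, 0.001, 0.326]
ft_force: [-5.2, 0.5, 13.1]
gripper_width: 54.8
grip_force: 26.5
```

Contact was made at the expected height (13 N upward), so I release and rise.

Request:
{"op": "apply_moves", "data": {
  "rows": [
    {"fingers":0,"yaw":0,"tx":0,"ty":0,"tz":-2},
    {"fingers":0,"yaw":0,"tx":0,"ty":0,"tz":0},
    {"fingers":0,"yaw":0,"tx":0,"ty":0,"tz":0},
    {"fingers":0,"yaw":0,"tx":0,"ty":0,"tz":0},
    {"fingers":0,"yaw":0,"tx":0,"ty":0,"tz":0},
    {"fingers":0,"yaw":0,"tx":0,"ty":0,"tz":0},
    {"fingers":0,"yaw":0,"tx":0,"ty":0,"tz":-10},
    {"fingers":0,"yaw":0,"tx":0,"ty":0,"tz":-20}
  ]
}}

```text
time_s: 7.0
ee_pos: [572.2, -207.9, 216.9]
tcp_rot: [-3.137, 0.005, 0.326]
ft_force: [0.1, -0.7, 0.3]
gripper_width: 85.5
grip_force: 0.0
```

Request:
{"op": "apply_moves", "data": {
  "rows": [
    {"fingers":0,"yaw":0,"tx":0,"ty":0,"tz":-30},
    {"fingers":0,"yaw":0,"tx":0,"ty":0,"tz":-30},
    {"fingers":0,"yaw":0,"tx":0,"ty":0,"tz":-20},
    {"fingers":0,"yaw":0,"tx":0,"ty":0,"tz":0},
    {"fingers":0,"yaw":0,"tx":0,"ty":0,"tz":0}
  ]
}}

```text
time_s: 7.42
ee_pos: [575.3, -209.4, 301.8]
tcp_rot: [3.138, -0.003, 0.326]
ft_force: [0.5, 0.6, -0.3]
gripper_width: 85.4
grip_force: 0.0
```

Run:
```python
from h import *
x=np.load("p.npy")
goto(beam2w(x[:3],np.array([0,60+x[3],52]),.14)+[0,0,80])
cv2.imwrite("pics/e.png",cv2.resize(snapshot("side")[120:240,210:370],None,fx=4,fy=4,interpolation=cv2.INTER_CUBIC))
```

```text
t 7.4167 at [ 575.33 -209.42  301.83] [ 3.14 -0.    0.33] w 85.38991681448675 f [ 0.53  0.63 -0.29]
tool delta [  78.23 -178.81    9.18] rows 4.685560919359496
```

View pics/e.png

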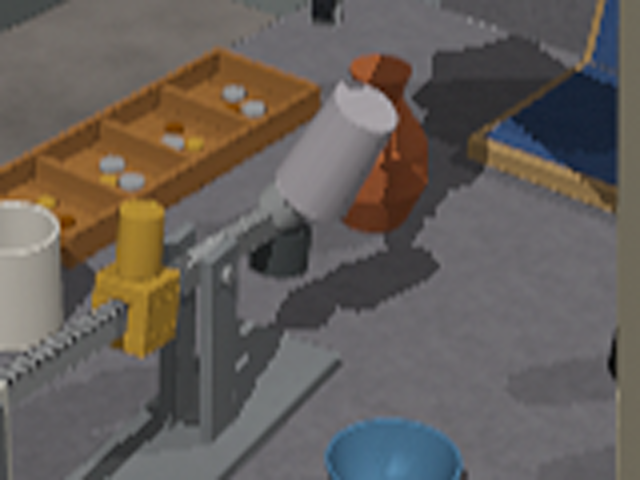

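The beaker hangs on the peg, its closed end at (365,110), floor on the tip. Now I move to above the poise knob with a partly closed gripper.

Request:
{"op": "apply_moves", "data": {
  "rows": [
    {"fingers":110,"yaw":0.098,"tx":0,"ty":0,"tz":0},
    {"fingers":110,"yaw":0.098,"tx":0,"ty":0,"tz":0},
    {"fingers":110,"yaw":0,"tx":7,"ty":-31,"tz":0},
    {"fingers":110,"yaw":0,"tx":7,"ty":-32,"tz":0},
    {"fingers":110,"yaw":0,"tx":7,"ty":-32,"tz":0},
    {"fingers":110,"yaw":0,"tx":7,"ty":-32,"tz":0},
    {"fingers":110,"yaw":0,"tx":7,"ty":-32,"tz":0},
    {"fingers":110,"yaw":0,"tx":7,"ty":-32,"tz":0}
  ]
}}

```text
time_s: 8.13
ee_pos: [589.9, -12.5, 297.2]
tcp_rot: [-3.141, 0.004, 0.129]
ft_force: [0.5, -0.2, -1.6]
gripper_width: 48.6
grip_force: 0.0
```

Request:
{"op": "apply_moves", "data": {
  "rows": [
    {"fingers":110,"yaw":0,"tx":0,"ty":0,"tz":15},
    {"fingers":110,"yaw":0,"tx":0,"ty":0,"tz":15},
    {"fingers":110,"yaw":0,"tx":0,"ty":0,"tz":0},
    {"fingers":110,"yaw":0,"tx":0,"ty":0,"tz":0},
    {"fingers":110,"yaw":0,"tx":0,"ty":0,"tz":0}
  ]
}}

```text
time_s: 8.55
ee_pos: [590.8, -14.3, 268.8]
tcp_rot: [-3.141, 0.001, 0.129]
ft_force: [0.1, -0.6, 0.0]
gripper_width: 48.6
grip_force: 0.0
```

```bash
cat >> h.py <<'E'
def blob(img):
    # centroid of the yellow poise in the side view
    h=cv2.cvtColor(img,cv2.COLOR_BGR2HSV); m=cv2.inRange(h,(12,130,70),(32,255,255))
    m[:,:195]=0;m[:,300:]=0;m[:150]=0;m[240:]=0
    n,l,st,c=cv2.connectedComponentsWithStats(m)
    return sorted([(int(st[i,4]),st[i,:4].tolist(),c[i].round(2).tolist()) for i in range(1,n)],reverse=True)[:3]
E
python3 - <<'E'
from h import *
x=np.load("p.npy")
goto(beam2w(x[:3],np.array([0,60+x[3],52]),.14)-[0,0,19])
print(blob(cv2.imread("pics/s.png")),blob(snapshot("side")))
E
```

```text
t 8.55 at [590.76 -14.26 268.84] [-3.14  0.    0.13] w 48.58992996997846 f [ 0.11 -0.57  0.01]
tool delta [ 1.35  0.9  75.19] rows 1.8035646591142735
[(1808, [201, 150, 85, 59], [241.14, 170.17])] [(1687, [201, 150, 85, 59], [241.12, 171.41])]
```

Request:
{"op": "apply_moves", "data": {
  "rows": [
    {"fingers":110,"yaw":0,"tx":1,"ty":1,"tz":20},
    {"fingers":110,"yaw":0,"tx":0,"ty":0,"tz":20},
    {"fingers":110,"yaw":0,"tx":0,"ty":0,"tz":20},
    {"fingers":110,"yaw":0,"tx":0,"ty":0,"tz":13},
    {"fingers":110,"yaw":0,"tx":0,"ty":0,"tz":0},
    {"fingers":110,"yaw":0,"tx":0,"ty":0,"tz":0}
  ]
}}

```text
time_s: 9.1
ee_pos: [592.2, -15.4, 196.5]
tcp_rot: [-3.141, 0.001, 0.129]
ft_force: [0.4, -0.3, -0.4]
gripper_width: 48.4
grip_force: 0.0
```

Run:
```python
from h import *
goto([0,0,0])
im=cv2.imread("pics/s.png");h=cv2.cvtColor(im,cv2.COLOR_BGR2HSV)
x=np.load("p.npy")
for L in([0,60+x[3],60],[0,60+x[3],50],[-21,60+x[3],0],[21,80+x[3],0],[-21,80+x[3],0]):
    u,v=proj("side",beam2w(x[:3],np.array(L),.14))[0].round().astype(int);print(L,u,v,h[v,u])
print(h[168,210],h[150,240],h[172,225],h[165,215])
```

```text
t 9.1 at [592.19 -15.36 196.47] [-3.14  0.    0.13] w 48.441995241416464 f [ 0.35 -0.25 -0.41]
tool delta [-585.3   -91.4   196.47] rows 14.966934261858867
[0, np.float64(79.97268567490512), 60] 245 175 [ 21 186 162]
[0, np.float64(79.97268567490512), 50] 244 178 [ 21 186 158]
[-21, np.float64(79.97268567490512), 0] 250 198 [ 20 189 100]
[21, np.float64(99.97268567490512), 0] 232 196 [133  16 114]
[-21, np.float64(99.97268567490512), 0] 246 201 [ 20 181 131]
[ 15 174 116] [ 14 170 108] [ 16 168 155] [ 15 172  98]
```

Request:
{"op": "apply_moves", "data": {
  "rows": [
    {"fingers":110,"yaw":0,"tx":0,"ty":-8,"tz":0},
    {"fingers":110,"yaw":0,"tx":0,"ty":-8,"tz":-1},
    {"fingers":110,"yaw":0,"tx":0,"ty":-8,"tz":-1},
    {"fingers":110,"yaw":0,"tx":0,"ty":-8,"tz":-1},
    {"fingers":110,"yaw":0,"tx":0,"ty":-8,"tz":-1},
    {"fingers":110,"yaw":0,"tx":0,"ty":-8,"tz":-1},
    {"fingers":110,"yaw":0,"tx":0,"ty":-8,"tz":-1}
  ]
}}

```text
time_s: 9.68
ee_pos: [585.7, 41.6, 203.0]
tcp_rot: [3.141, -0.002, 0.13]
ft_force: [1.9, -2.3, -0.3]
gripper_width: 48.4
grip_force: 1.4
```

Request:
{"op": "apply_moves", "data": {
  "rows": [
    {"fingers":110,"yaw":0,"tx":0,"ty":-8,"tz":-1},
    {"fingers":110,"yaw":0,"tx":0,"ty":-8,"tz":-1},
    {"fingers":110,"yaw":0,"tx":0,"ty":-8,"tz":-1},
    {"fingers":110,"yaw":0,"tx":0,"ty":0,"tz":0},
    {"fingers":110,"yaw":0,"tx":0,"ty":0,"tz":0},
    {"fingers":110,"yaw":0,"tx":0,"ty":5,"tz":0}
  ]
}}

```text
time_s: 10.18
ee_pos: [581.7, 60.4, 204.9]
tcp_rot: [-3.14, 0.002, 0.131]
ft_force: [-0.8, 0.0, 0.1]
gripper_width: 48.7
grip_force: 0.0
```

```bash
cat >> h.py <<'E'
def knob(img):
    h=cv2.cvtColor(img,cv2.COLOR_BGR2HSV); m=cv2.inRange(h,(18,120,60),(30,255,255))
    m[:,:170]=0;m[:,275:]=0;m[:140]=0;m[235:]=0
    n,l,st,c=cv2.connectedComponentsWithStats(m)
    return sorted([(int(st[i,4]),st[i,:4].tolist(),c[i].round(2).tolist()) for i in range(1,n)],reverse=True)[:4]
E
python3 - <<'E'
from h import *
goto([0,0,0])
im=snapshot("side");cv2.imwrite("pics/s2.png",im)
print(knob(cv2.imread("pics/s.png")),knob(im))
E
```

```text
t 10.1833 at [581.7   60.36 204.94] [-3.14  0.    0.13] w 48.65173654793077 f [-0.85  0.03  0.08]
tool delta [-584.6   -16.19  204.94] rows 14.860691198314104
[(530, [233, 170, 22, 39], [244.85, 189.23]), (78, [170, 195, 6, 16], [172.19, 202.19]), (16, [256, 154, 5, 4], [258.0, 155.5]), (13, [219, 169, 5, 3], [221.23, 169.85])] [(480, [217, 179, 23, 41], [229.86, 200.77]), (78, [170, 195, 6, 16], [172.19, 202.19]), (16, [256, 154, 5, 4], [258.0, 155.5]), (2, [221, 171, 2, 1], [221.5, 171.0])]
```

```bash
cat >> h.py <<'E'
X=np.load("p.npy")
def pt(img):
    A=knob(cv2.imread("pics/s.png"))[0][1];B=[k for k in knob(img) if k[1][0]>180][0][1];
    f=lambda b:np.array([b[0],b[0]+b[2],b[1]+b[3]])
    d=f(B)-f(A); 
    c=lambda p,t:[proj("side",beam2w(X[:3],np.array(L),t))[0] for L in([21,80+p,0],[-21,40+p,0],[-21,80+p,-25])]
    g=lambda p,t:(lambda q:np.array([q[0][0],q[1][0],q[2][1]]))(c(p,t))
    g0=g(X[3],.14)
    r=least_squares(lambda q:g(q[0],q[1]/100)-g0-d,[80,10]); return B,r.x[0],r.x[1]/100,r.fun
def tilt(img,p0): return pt(img)
E
python3 - <<'E'
from h import *
im=cv2.imread("pics/s2.png");print(pt(im))
for p,t in((88,.14),(88,0),(120,0)): print(p,t,proj("side",beam2w(X[:3],np.array([-21,80+p,-25]),t)),proj("side",beam2w(X[:3],np.array([0,270,0]),t)),pegpt(X[:3],110,t),proj("side",pegpt(X[:3],110,t)),
 beam2w(X[:3],np.array([0,60+p,52]),t))
E
```

```text
([217, 179, 23, 41], np.float64(92.17147003221305), np.float64(0.13112001530974712), array([-0.02,  0.03,  0.  ]))
88 0.14 [[230.57 219.13]] [[199.54 223.48]] [ 554.85 -215.52  227.84] [[301.63 148.5 ]] [583.47  51.81 222.14]
88 0 [[231.19 226.33]] [[199.77 236.71]] [ 553.28 -203.57  244.11] [[299.88 145.02]] [582.34  60.44 202.  ]
120 0 [[224.01 232.81]] [[199.77 236.71]] [ 553.28 -203.57  244.11] [[299.88 145.02]] [578.18  92.17 202.  ]
```

Request:
{"op": "apply_moves", "data": {
  "rows": [
    {"fingers":110,"yaw":0,"tx":0,"ty":-7,"tz":0},
    {"fingers":110,"yaw":0,"tx":0,"ty":-7,"tz":0},
    {"fingers":110,"yaw":0,"tx":0,"ty":-6,"tz":0},
    {"fingers":110,"yaw":0,"tx":0,"ty":0,"tz":0},
    {"fingers":110,"yaw":0,"tx":0,"ty":0,"tz":0},
    {"fingers":110,"yaw":0,"tx":0,"ty":7,"tz":0}
  ]
}}

```text
time_s: 10.73
ee_pos: [580.7, 73.5, 205.4]
tcp_rot: [-3.14, -0.0, 0.132]
ft_force: [0.9, -1.1, -0.6]
gripper_width: 48.2
grip_force: 0.0
```

Request:
{"op": "apply_moves", "data": {
  "rows": [
    {"fingers":110,"yaw":0,"tx":0,"ty":0,"tz":0},
    {"fingers":110,"yaw":0,"tx":0,"ty":0,"tz":0},
    {"fingers":110,"yaw":0,"tx":0,"ty":0,"tz":0},
    {"fingers":110,"yaw":0,"tx":0,"ty":0,"tz":0},
    {"fingers":110,"yaw":0,"tx":0,"ty":0,"tz":0},
    {"fingers":110,"yaw":0,"tx":0,"ty":0,"tz":0},
    {"fingers":110,"yaw":0,"tx":0,"ty":0,"tz":0},
    {"fingers":110,"yaw":0,"tx":0,"ty":0,"tz":0}
  ]
}}

```text
time_s: 11.4
ee_pos: [580.9, 72.4, 205.3]
tcp_rot: [-3.142, 0.0, 0.13]
ft_force: [0.1, -0.2, 0.4]
gripper_width: 48.6
grip_force: 0.0
```

Run:
```python
from h import *
goto([0,0,0]);im=snapshot("side");cv2.imwrite("pics/s3.png",im);print(pt(im))
```

```text
t 11.4 at [580.86  72.37 205.31] [-3.14  0.    0.13] w 48.58799975309994 f [ 0.13 -0.16  0.36]
tool delta [-585.34   -3.45  205.31] rows 14.875684644235116
([213, 181, 23, 41], np.float64(110.06589635519573), np.float64(0.14383922976982522), array([-0.16,  0.17,  0.  ]))
```

Request:
{"op": "apply_moves", "data": {
  "rows": [
    {"fingers":110,"yaw":0,"tx":0,"ty":-7,"tz":-3},
    {"fingers":110,"yaw":0,"tx":0,"ty":-5,"tz":-1},
    {"fingers":110,"yaw":0,"tx":0,"ty":-5,"tz":0},
    {"fingers":110,"yaw":0,"tx":0,"ty":-5,"tz":0},
    {"fingers":110,"yaw":0,"tx":0,"ty":0,"tz":0},
    {"fingers":110,"yaw":0,"tx":0,"ty":0,"tz":0},
    {"fingers":110,"yaw":0,"tx":0,"ty":7,"tz":0}
  ]
}}

```text
time_s: 12.03
ee_pos: [579.1, 88.3, 209.6]
tcp_rot: [-3.14, -0.001, 0.132]
ft_force: [0.2, -0.5, -0.6]
gripper_width: 48.8
grip_force: 0.0
```

Request:
{"op": "apply_moves", "data": {
  "rows": [
    {"fingers":110,"yaw":0,"tx":0,"ty":0,"tz":0},
    {"fingers":110,"yaw":0,"tx":0,"ty":0,"tz":0},
    {"fingers":110,"yaw":0,"tx":0,"ty":0,"tz":0},
    {"fingers":110,"yaw":0,"tx":0,"ty":0,"tz":0},
    {"fingers":110,"yaw":0,"tx":0,"ty":0,"tz":0},
    {"fingers":110,"yaw":0,"tx":0,"ty":0,"tz":0},
    {"fingers":110,"yaw":0,"tx":0,"ty":0,"tz":0},
    {"fingers":110,"yaw":0,"tx":0,"ty":0,"tz":0}
  ]
}}

```text
time_s: 12.7
ee_pos: [578.9, 87.3, 209.3]
tcp_rot: [-3.142, 0.0, 0.13]
ft_force: [0.6, -0.2, -0.3]
gripper_width: 48.4
grip_force: 0.0
```

Run:
```python
from h import *
goto([0,0,0]);im=snapshot("side");cv2.imwrite("pics/s4.png",im);print(pt(im))
```

```text
t 12.7 at [578.92  87.27 209.3 ] [-3.14  0.    0.13] w 48.41202014469108 f [ 0.6  -0.18 -0.33]
tool delta [-585.34   11.55  209.3 ] rows 14.909956524077181
([210, 188, 23, 41], np.float64(122.51012504324451), np.float64(0.06624780196590468), array([-0.21,  0.23,  0.01]))
```

Request:
{"op": "apply_moves", "data": {
  "rows": [
    {"fingers":110,"yaw":0,"tx":0,"ty":-3,"tz":8},
    {"fingers":110,"yaw":0,"tx":0,"ty":-5,"tz":0},
    {"fingers":110,"yaw":0,"tx":0,"ty":-5,"tz":0},
    {"fingers":110,"yaw":0,"tx":0,"ty":-5,"tz":0},
    {"fingers":110,"yaw":0,"tx":0,"ty":0,"tz":0},
    {"fingers":110,"yaw":0,"tx":0,"ty":0,"tz":0},
    {"fingers":110,"yaw":0,"tx":0,"ty":7,"tz":0}
  ]
}}

```text
time_s: 13.33
ee_pos: [577.7, 99.1, 201.6]
tcp_rot: [-3.141, -0.001, 0.132]
ft_force: [-0.2, 0.6, 0.4]
gripper_width: 48.4
grip_force: 0.0
```

Request:
{"op": "apply_moves", "data": {
  "rows": [
    {"fingers":110,"yaw":0,"tx":0,"ty":0,"tz":0},
    {"fingers":110,"yaw":0,"tx":0,"ty":0,"tz":0},
    {"fingers":110,"yaw":0,"tx":0,"ty":0,"tz":0},
    {"fingers":110,"yaw":0,"tx":0,"ty":0,"tz":0},
    {"fingers":110,"yaw":0,"tx":0,"ty":0,"tz":0},
    {"fingers":110,"yaw":0,"tx":0,"ty":0,"tz":0},
    {"fingers":110,"yaw":0,"tx":0,"ty":0,"tz":0},
    {"fingers":110,"yaw":0,"tx":0,"ty":0,"tz":0}
  ]
}}

```text
time_s: 14.0
ee_pos: [577.5, 98.2, 201.3]
tcp_rot: [-3.142, 0.0, 0.13]
ft_force: [-0.2, -0.4, -0.5]
gripper_width: 48.7
grip_force: 0.0
```

Run:
```python
from h import *
goto([0,0,0]);im=snapshot("side");cv2.imwrite("pics/s5.png",im);print(pt(im))
# pointer end region: how it changes with tilt (raw diff at stop / mid / now)
u,v=proj("side",beam2w(X[:3],np.array([0,270,0]),0))[0]; print(u,v)
for f in("s","s4","s5"):
    a=cv2.imread(f"pics/{f}.png",0);print(f);print(a[214:248:1,int(u)-8:int(u)+12:1] if f=="s5" else "")
```

```text
t 14.0 at [577.5   98.18 201.29] [-3.14  0.    0.13] w 48.6642275073664 f [-0.23 -0.38 -0.47]
tool delta [-585.35   22.58  201.29] rows 14.853800148219486
([208, 192, 23, 41], np.float64(131.251171483938), np.float64(0.029696178072535925), array([-0.24,  0.26,  0.01]))
199.77239396541677 236.7085491573022
s

s4

s5
[[114 110 108 108 109 108 108 111 113 113 112 109 107 109 112 112 112 119
  116 117]
 [108 108 109 109 111 107 107 108 110 113 113 112 109 109 109 110 112 111
  139 168]
 [109 109 109 109 122 133 126 111 106 111 114 114 113 111 107 107 111 140
  181 186]
 [110 110 109 121 145 154 149 136 132 128 117 112 111 111 106 106 137 183
  185 146]
 [107 108 122 145 154 153 152 153 154 147 138 127 111 108 109 150 162 177
  145 122]
 [114 128 143 153 152 152 152 153 152 153 153 148 135 142 166 162 143 131
  121 124]
 [140 148 153 151 151 151 152 152 152 153 151 153 165 168 176 123 112 117
  120 124]
 [149 151 153 152 152 151 150 150 150 151 151 160 160 150 121 115 118 119
  116 100]
 [132 137 144 150 153 152 152 151 151 150 159 156 128 119 117 119 120 113
   94  68]
 [119 120 126 136 
[... 1407 characters left out ...]
  72  74
   73  72]
 [ 96 106 105 104 136 153 124 127 107 108 108  96  94  96  96  74  73  72
   73  71]
 [100 109 111 112 138 160 125 127 106 108 108  96  94  95  97  77  72  73
   74  72]
 [107 109 108 103 126 165 124 127 106 108 107  91  94  96  97  80  72  73
   74  71]
 [109 102 102  95 118 165 123 126 107 108 108  90  96  96  97  81  73  74
   73  72]
 [104  94  94  95 118 166 128 127 106 108 109  95  94  94  96  85  72  74
   74  71]
 [ 93  96  96  94  97 168 135 127 106 108 110  93  95  94  96  87  73  73
   74  72]
 [ 93  97  97  94  62 171 136 119 107 109 110 101  96  95  97  88  72  74
   74  74]
 [ 97  98  97  95  63 171 142 118 118 109 110 110 100  96  98  91  72  76
   74  74]]
```

Request:
{"op": "apply_moves", "data": {
  "rows": [
    {"fingers":110,"yaw":0,"tx":0,"ty":3,"tz":-25},
    {"fingers":110,"yaw":0,"tx":0,"ty":0,"tz":-35},
    {"fingers":110,"yaw":0,"tx":-30,"ty":0,"tz":0},
    {"fingers":110,"yaw":0,"tx":-40,"ty":0,"tz":0},
    {"fingers":110,"yaw":0,"tx":-40,"ty":0,"tz":0},
    {"fingers":110,"yaw":0,"tx":-40,"ty":0,"tz":0},
    {"fingers":110,"yaw":0,"tx":0,"ty":0,"tz":0},
    {"fingers":110,"yaw":0,"tx":0,"ty":0,"tz":0}
  ]
}}

```text
time_s: 14.72
ee_pos: [426.9, 75.7, 261.1]
tcp_rot: [-3.142, 0.0, 0.13]
ft_force: [0.3, 0.8, 0.7]
gripper_width: 48.4
grip_force: 0.0
```

```bash
cat > m.py <<'E'
from h import *
import sys
def side(img):
    h=cv2.cvtColor(img,cv2.COLOR_BGR2HSV); m=cv2.inRange(h,(18,120,60),(30,255,255))
    m[:,:180]=0;m[:,275:]=0;m[:140]=0;m[240:]=0
    n,l,st,c=cv2.connectedComponentsWithStats(m);i=1+np.argmax(st[1:,4]);return st[i],c[i]
def top(img):
    h=cv2.cvtColor(img,cv2.COLOR_BGR2HSV); m=cv2.inRange(h,(12,120,60),(30,255,255))
    m[:,:215]=0;m[:,300:]=0;m[:148]=0;m[182:]=0
    n,l,st,c=cv2.connectedComponentsWithStats(m);i=1+np.argmax(st[1:,4]);return st[i],c[i]
if __name__=="__main__":
    k=sys.argv[1];s=get_state();print(s["time_s"],s["ee_pos"])
    a,b=snapshot("side"),snapshot("top");cv2.imwrite(f"pics/s{k}.png",a);cv2.imwrite(f"pics/t{k}.png",b)
    S0,T0=side(cv2.imread("pics/s.png")),top(cv2.imread("pics/t.png"));S1,T1=side(a),top(b);print(S0,S1,T0,T1)
    d=np.r_[S1[1]-S0[1],T1[1]-T0[1]]
    g=lambda p,t:np.r_[proj("side",beam2w(X[:3],np.array([0,60+p,20.]),t))[0],proj("top",beam2w(X[:3],np.array([0,60+p,30.]),t))[0]]
    r=least_squares(lambda q:g(q[0],q[1]/100)-g(X[3],.14)-d,[100,5]);print("p,tilt",r.x[0],r.x[1]/100,r.fun)
E
python3 m.py 6
```

```text
14.7167 [426.94  75.7  261.12]
(array([233, 170,  22,  39, 530], dtype=int32), array([244.85, 189.23])) (array([208, 192,  23,  40, 568], dtype=int32), array([220.24, 211.5 ])) (array([273, 153,  20,  23, 360], dtype=int32), array([282.87, 164.45])) (array([228, 161,  16,  17, 224], dtype=int32), array([235.21, 169.24]))
p,tilt 129.00105841266569 0.0439573474984362 [ 0.03 -0.71  0.04  2.58]
```

Request:
{"op": "apply_moves", "data": {
  "rows": [
    {"fingers":110,"yaw":0,"tx":-10,"ty":35,"tz":0},
    {"fingers":110,"yaw":0,"tx":-10,"ty":40,"tz":0},
    {"fingers":110,"yaw":0,"tx":0,"ty":40,"tz":0},
    {"fingers":110,"yaw":0,"tx":0,"ty":40,"tz":0},
    {"fingers":110,"yaw":0,"tx":0,"ty":40,"tz":0},
    {"fingers":110,"yaw":0,"tx":0,"ty":0,"tz":0}
  ]
}}

```text
time_s: 15.32
ee_pos: [437.9, -127.2, 261.9]
tcp_rot: [3.137, -0.002, 0.123]
ft_force: [0.2, 0.2, 0.4]
gripper_width: 49.0
grip_force: 0.0
```

```bash
python3 m.py 7
python3 - <<'E'
import cv2,numpy as np
a=cv2.imread("pics/s7.png");b=cv2.imread("pics/t7.png")
r=lambda i,f:cv2.resize(i,None,fx=f,fy=f,interpolation=cv2.INTER_CUBIC)
A=r(a[165:275,165:275],5);B=r(b[145:200,180:300],5)
cv2.imwrite("pics/f.png",np.vstack([np.hstack([A,np.zeros((550,50,3),np.uint8)]),np.zeros((0,600,3),np.uint8)])[:325]);
C=r(a[190:255,170:270],6)   # 390x600
cv2.imwrite("pics/f.png",np.vstack([C,r(b[150:182,200:300],6)]))
E
```

```text
15.3167 [ 437.94 -127.22  261.89]
(array([233, 170,  22,  39, 530], dtype=int32), array([244.85, 189.23])) (array([208, 192,  23,  40, 563], dtype=int32), array([220.2 , 211.48])) (array([273, 153,  20,  23, 360], dtype=int32), array([282.87, 164.45])) (array([228, 161,  17,  21, 303], dtype=int32), array([235.96, 171.79]))
p,tilt 127.52632288270452 0.0304592916018704 [ 0.37 -0.06 -0.2   0.19]
```

View pics/f.png

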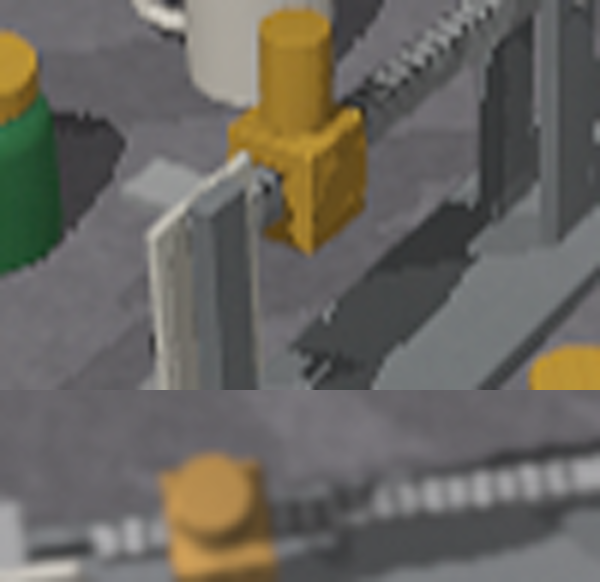

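The last picture shows the poise block at about (300,180) in the side crop. The plate hides the pointer, so I rely on the two-camera fit: p ≈ 127.5 mm, tilt ≈ +0.03. About 6 mm more outward travel is needed.

Request:
{"op": "apply_moves", "data": {
  "rows": [
    {"fingers":110,"yaw":0,"tx":0,"ty":-38,"tz":0},
    {"fingers":110,"yaw":0,"tx":0,"ty":-40,"tz":0},
    {"fingers":110,"yaw":0,"tx":10,"ty":-40,"tz":0},
    {"fingers":110,"yaw":0,"tx":10,"ty":-40,"tz":0},
    {"fingers":110,"yaw":0,"tx":10,"ty":-37,"tz":0},
    {"fingers":110,"yaw":0,"tx":40,"ty":0,"tz":0},
    {"fingers":110,"yaw":0,"tx":40,"ty":0,"tz":0},
    {"fingers":110,"yaw":0,"tx":40,"ty":0,"tz":0}
  ]
}}

```text
time_s: 16.08
ee_pos: [559.1, 96.3, 261.5]
tcp_rot: [-3.141, -0.001, 0.135]
ft_force: [-0.1, 0.1, 1.1]
gripper_width: 48.5
grip_force: 0.0
```

Request:
{"op": "apply_moves", "data": {
  "rows": [
    {"fingers":110,"yaw":0,"tx":20,"ty":-3,"tz":0},
    {"fingers":110,"yaw":0,"tx":0,"ty":0,"tz":0},
    {"fingers":110,"yaw":0,"tx":0,"ty":0,"tz":0},
    {"fingers":110,"yaw":0,"tx":0,"ty":0,"tz":0},
    {"fingers":110,"yaw":0,"tx":0,"ty":0,"tz":20},
    {"fingers":110,"yaw":0,"tx":0,"ty":0,"tz":20},
    {"fingers":110,"yaw":0,"tx":0,"ty":0,"tz":22},
    {"fingers":110,"yaw":0,"tx":0,"ty":0,"tz":0}
  ]
}}

```text
time_s: 16.75
ee_pos: [572.8, 98.1, 195.1]
tcp_rot: [-3.141, 0.009, 0.13]
ft_force: [-1.1, -0.9, -0.6]
gripper_width: 48.4
grip_force: 0.0
```

Now push to 7 mm past the previous contact, back off, and retreat to measure.

Request:
{"op": "apply_moves", "data": {
  "rows": [
    {"fingers":110,"yaw":0,"tx":0,"ty":0,"tz":0},
    {"fingers":110,"yaw":0,"tx":0,"ty":-5,"tz":0},
    {"fingers":110,"yaw":0,"tx":0,"ty":-5,"tz":0},
    {"fingers":110,"yaw":0,"tx":0,"ty":-4,"tz":0},
    {"fingers":110,"yaw":0,"tx":0,"ty":0,"tz":0},
    {"fingers":110,"yaw":0,"tx":0,"ty":0,"tz":0},
    {"fingers":110,"yaw":0,"tx":0,"ty":0,"tz":0}
  ]
}}

```text
time_s: 17.33
ee_pos: [576.0, 112.3, 199.9]
tcp_rot: [-3.141, -0.001, 0.13]
ft_force: [-0.1, -0.3, 0.1]
gripper_width: 48.8
grip_force: 0.0
```

Request:
{"op": "apply_moves", "data": {
  "rows": [
    {"fingers":110,"yaw":0,"tx":0,"ty":8,"tz":0},
    {"fingers":110,"yaw":0,"tx":0,"ty":0,"tz":0},
    {"fingers":110,"yaw":0,"tx":0,"ty":0,"tz":-20},
    {"fingers":110,"yaw":0,"tx":0,"ty":0,"tz":-40},
    {"fingers":110,"yaw":0,"tx":-30,"ty":30,"tz":0},
    {"fingers":110,"yaw":0,"tx":-30,"ty":30,"tz":0},
    {"fingers":110,"yaw":0,"tx":-30,"ty":30,"tz":0},
    {"fingers":110,"yaw":0,"tx":-30,"ty":30,"tz":0}
  ]
}}

```text
time_s: 18.0
ee_pos: [474.2, -29.3, 259.6]
tcp_rot: [3.141, -0.001, 0.131]
ft_force: [-0.8, -0.9, 0.3]
gripper_width: 48.7
grip_force: 0.0
```

Request:
{"op": "apply_moves", "data": {
  "rows": [
    {"fingers":110,"yaw":0,"tx":-30,"ty":30,"tz":0},
    {"fingers":110,"yaw":0,"tx":-20,"ty":30,"tz":0},
    {"fingers":110,"yaw":0,"tx":0,"ty":18,"tz":0},
    {"fingers":110,"yaw":0,"tx":0,"ty":0,"tz":0},
    {"fingers":110,"yaw":0,"tx":0,"ty":0,"tz":0},
    {"fingers":110,"yaw":0,"tx":0,"ty":0,"tz":0}
  ]
}}

```text
time_s: 18.5
ee_pos: [436.1, -111.0, 259.3]
tcp_rot: [-3.141, 0.0, 0.129]
ft_force: [-0.5, 0.1, 0.1]
gripper_width: 48.7
grip_force: 0.0
```

```bash
python3 m.py 8
```

```text
18.5 [ 436.15 -111.    259.29]
(array([233, 170,  22,  39, 530], dtype=int32), array([244.85, 189.23])) (array([207, 194,  23,  40, 549], dtype=int32), array([219.43, 213.48])) (array([273, 153,  20,  23, 360], dtype=int32), array([282.87, 164.45])) (array([226, 162,  18,  20, 298], dtype=int32), array([234.36, 172.07]))
p,tilt 130.90885504525326 0.01136994702544276 [ 0.29 -0.13 -0.15  0.47]
```

```bash
cat > m2.py <<'E'
from h import *
import sys
F=8
def track(a,b,box,mask,R=40):
    # subpixel shift of masked patch box=(u0,v0,u1,v1) from a to b (F x upsampled), near guess g
    u0,v0,u1,v1=box
    up=lambda i:cv2.resize(i,None,fx=F,fy=F,interpolation=cv2.INTER_CUBIC)
    t=up(a[v0:v1,u0:u1]);m=up(mask[v0:v1,u0:u1].astype(np.uint8)*255);m=(m>127).astype(np.uint8)
    gu,gv,r=R
    s=up(b[v0+gv-r:v1+gv+r,u0+gu-r:u1+gu+r])
    d=cv2.matchTemplate(s.astype(np.float32),t.astype(np.float32),cv2.TM_SQDIFF,mask=np.repeat(m[...,None],3,2).astype(np.float32))
    y,x=np.unravel_index(d.argmin(),d.shape);return np.array([x/F-r+gu,y/F-r+gv]),round((d.min()/m.sum()/3)**.5,1)
hue=lambda i,lo:cv2.inRange(cv2.cvtColor(i,cv2.COLOR_BGR2HSV),(lo,120,60),(30,255,255))>0
def meas(k):
    s0,t0,b0=[cv2.imread(f"pics/{n}.png") for n in("s","t","s2")];a,b=cv2.imread(f"pics/s{k}.png"),cv2.imread(f"pics/t{k}.png")
    ms=hue(s0,18);mt=hue(t0,12)
    kn=track(s0,a,(236,168,254,190),ms,(-25,23,6))
    rb=track(s0,a,(244,186,258,211),ms,(-25,23,6))
    tk=track(t0,b,(278,151,296,168),mt,(-47,7,6))
    mb=np.ones(b0.shape[:2],bool); mb=cv2.inRange(cv2.cvtColor(b0,cv2.COLOR_BGR2HSV),(0,0,100),(180,50,255))>0
    bk=track(b0,a,(276,138,310,178),mb,(0,0,6))
    print(k,"knob",kn,"blk",rb,"topknob",tk,"beaker",bk)
    ds=[kn[0],rb[0],tk[0]]
    P=[("side",[0,0,65.]),("side",[-10,10,0.]),("top",[0,0,70.])]
    g=lambda p,t:np.concatenate([proj(n,beam2w(X[:3],np.array(L)+[0,60+p,0],t))[0] for n,L in P])
    r=least_squares(lambda q:g(q[0],q[1]/100)-g(X[3],.14)-np.concatenate(ds),[120,1]);print("  p,tilt",r.x[0],r.x[1]/100,r.fun)
    gb=lambda t:proj("side",pegpt(X[:3],80,t))[0]
    r=least_squares(lambda q:gb(q[0]/100)-gb(.14)-bk[0],[1.]);print("  beaker tilt",r.x/100,r.fun)
if __name__=="__main__":
    for k in sys.argv[1:]:meas(k)
E
python3 m2.py 7 8
```

```text
7 knob (array([-25.75,  22.38]), np.float64(9.5)) blk (array([-24.5 ,  22.12]), np.float64(11.5)) topknob (array([-51.5,   7.5]), np.float64(21.0)) beaker (array([ 2., -6.]), np.float64(31.0))
  p,tilt 129.28672852523482 0.04097072359720749 [-0.3  -0.41  0.3   0.25  0.02  0.48]
  beaker tilt [-0.03] [-3.49  1.58]
8 knob (array([-26.75,  24.5 ]), np.float64(10.0)) blk (array([-25.12,  23.75]), np.float64(13.2)) topknob (array([-53.  ,   8.12]), np.float64(21.8)) beaker (array([ 1.75, -6.  ]), np.float64(29.3))
  p,tilt 131.78947284648402 0.021426552538846587 [-0.17 -0.55  0.37  0.41 -0.08  0.46]
  beaker tilt [-0.03] [-3.27  1.5 ]
```

```bash
sed -i 's/(0,0,100),(180,50,255))>0/(0,0,138),(180,60,255))>0/; s/(0,0,6))$/(-1,-3,6))/' m2.py; python3 m2.py 7 8
python3 - <<'E'
import cv2,numpy as np
for k in("2","3","4","5","6","7","8"):
    b=cv2.imread(f"pics/s{k}.png");m=cv2.inRange(cv2.cvtColor(b,cv2.COLOR_BGR2HSV),(0,0,138),(180,60,255))
    z=np.zeros_like(m);z[130:180,270:315]=m[130:180,270:315]
    n,l,st,c=cv2.connectedComponentsWithStats(z);i=1+np.argmax(st[1:,4]);print(k,st[i],c[i])
E
```

```text
7 knob (array([-25.75,  22.38]), np.float64(9.5)) blk (array([-24.5 ,  22.12]), np.float64(11.5)) topknob (array([-51.5,   7.5]), np.float64(21.0)) beaker (array([-0.12, -3.88]), np.float64(3.9))
  p,tilt 129.28672852523482 0.04097072359720749 [-0.3  -0.41  0.3   0.25  0.02  0.48]
  beaker tilt [0.01] [-0.97  0.38]
8 knob (array([-26.75,  24.5 ]), np.float64(10.0)) blk (array([-25.12,  23.75]), np.float64(13.2)) topknob (array([-53.  ,   8.12]), np.float64(21.8)) beaker (array([-0.12, -4.75]), np.float64(4.5))
  p,tilt 131.78947284648402 0.021426552538846587 [-0.17 -0.55  0.37  0.41 -0.08  0.46]
  beaker tilt [-0.02] [-1.26  0.55]
2 [279 154  18  19 187] [286.67379679 161.88770053]
3 [279 157  16  16 151] [285.70860927 163.52317881]
4 [279 159  13  12  95] [284.10526316 163.36842105]
5 [279 163   9   7  33] [282.93939394 165.36363636]
6 [296 137   3   2   5] [296.8 137.6]
7 [278 137  29  33 376] [292.01329787 151.32712766]
8 [278 137  25  32 342] [290.79532164 151.32748538]
```

Request:
{"op": "apply_moves", "data": {
  "rows": [
    {"fingers":255,"yaw":0,"tx":27,"ty":-33,"tz":0},
    {"fingers":255,"yaw":0,"tx":28,"ty":-33,"tz":0},
    {"fingers":255,"yaw":0,"tx":28,"ty":-33,"tz":0},
    {"fingers":255,"yaw":0,"tx":28,"ty":-33,"tz":0},
    {"fingers":255,"yaw":0,"tx":28,"ty":-33,"tz":0},
    {"fingers":255,"yaw":0,"tx":28,"ty":-33,"tz":0},
    {"fingers":255,"yaw":0,"tx":0,"ty":0,"tz":0},
    {"fingers":255,"yaw":0,"tx":0,"ty":0,"tz":0}
  ]
}}

```text
time_s: 19.27
ee_pos: [571.6, 102.1, 258.5]
tcp_rot: [-3.142, 0.001, 0.135]
ft_force: [-0.4, -0.0, -0.1]
gripper_width: 0.1
grip_force: 0.0
```

Request:
{"op": "apply_moves", "data": {
  "rows": [
    {"fingers":255,"yaw":0,"tx":0,"ty":0,"tz":15},
    {"fingers":255,"yaw":0,"tx":0,"ty":0,"tz":15},
    {"fingers":255,"yaw":0,"tx":0,"ty":0,"tz":10},
    {"fingers":255,"yaw":0,"tx":0,"ty":0,"tz":10},
    {"fingers":255,"yaw":0,"tx":0,"ty":0,"tz":8},
    {"fingers":255,"yaw":0,"tx":0,"ty":0,"tz":5},
    {"fingers":255,"yaw":0,"tx":0,"ty":0,"tz":0},
    {"fingers":255,"yaw":0,"tx":0,"ty":0,"tz":0}
  ]
}}

```text
time_s: 19.93
ee_pos: [571.0, 98.7, 196.3]
tcp_rot: [3.141, 0.001, 0.129]
ft_force: [-0.4, -0.7, 1.4]
gripper_width: 0.0
grip_force: 0.4
```

Request:
{"op": "apply_moves", "data": {
  "rows": [
    {"fingers":255,"yaw":0,"tx":0,"ty":0,"tz":3},
    {"fingers":255,"yaw":0,"tx":0,"ty":0,"tz":2},
    {"fingers":255,"yaw":0,"tx":0,"ty":0,"tz":0},
    {"fingers":255,"yaw":0,"tx":0,"ty":0,"tz":0}
  ]
}}

```text
time_s: 20.27
ee_pos: [572.0, 99.3, 193.9]
tcp_rot: [-3.141, -0.003, 0.13]
ft_force: [-3.2, 0.7, 8.9]
gripper_width: 0.0
grip_force: 4.5
```

```bash
cat > m3.py <<'E'
from h import *
from m2 import track,hue
a,b=cv2.imread("pics/s8.png"),snapshot("side");cv2.imwrite("pics/s9.png",b);print(get_state()["ft_force"],get_state()["ee_pos"])
# blue-green-red patch: right part of block as seen at rest (s8)
for box in((219,206,232,236),(212,206,232,236)):
    m=hue(a,18);print(box,track(a,b,box,m,(0,6,8)))
for p in(128,131,134):
    g=lambda t:proj("side",beam2w(X[:3],np.array([-15,70+p,-8.]),t))[0]
    print(p,[(t,(g(-.14)-g(t)).round(2)) for t in(-.02,0,.02,.04)])
E
python3 m3.py
```

```text
[-3.44  1.15  9.37] [571.96  99.32 193.95]
(219, 206, 232, 236) (array([0.88, 9.88]), np.float64(20.6))
(212, 206, 232, 236) (array([1.12, 9.62]), np.float64(22.3))
128 [(-0.02, array([0.95, 6.93])), (0, array([1.05, 8.16])), (0.02, array([1.13, 9.42])), (0.04, array([ 1.19, 10.7 ]))]
131 [(-0.02, array([0.97, 7.04])), (0, array([1.07, 8.29])), (0.02, array([1.15, 9.57])), (0.04, array([ 1.21, 10.87]))]
134 [(-0.02, array([0.99, 7.15])), (0, array([1.09, 8.42])), (0.02, array([1.18, 9.72])), (0.04, array([ 1.24, 11.04]))]
```

Request:
{"op": "apply_moves", "data": {
  "rows": [
    {"fingers":255,"yaw":0,"tx":0,"ty":0,"tz":-10},
    {"fingers":255,"yaw":0,"tx":0,"ty":0,"tz":-20},
    {"fingers":110,"yaw":0,"tx":2,"ty":-2,"tz":-35},
    {"fingers":110,"yaw":0,"tx":3,"ty":-2,"tz":0},
    {"fingers":110,"yaw":0,"tx":0,"ty":0,"tz":0},
    {"fingers":110,"yaw":0,"tx":0,"ty":0,"tz":0},
    {"fingers":110,"yaw":0,"tx":0,"ty":0,"tz":0}
  ]
}}

```text
time_s: 20.9
ee_pos: [574.9, 103.6, 255.3]
tcp_rot: [-3.142, 0.002, 0.13]
ft_force: [0.5, -0.4, 0.5]
gripper_width: 48.5
grip_force: 0.0
```

Request:
{"op": "apply_moves", "data": {
  "rows": [
    {"fingers":110,"yaw":0,"tx":0,"ty":0,"tz":0},
    {"fingers":110,"yaw":0,"tx":0,"ty":0,"tz":0},
    {"fingers":110,"yaw":0,"tx":0,"ty":0,"tz":0},
    {"fingers":110,"yaw":0,"tx":0,"ty":0,"tz":0}
  ]
}}

```text
time_s: 21.23
ee_pos: [575.3, 103.6, 255.7]
tcp_rot: [-3.142, 0.001, 0.13]
ft_force: [-0.5, -0.1, 0.2]
gripper_width: 48.6
grip_force: 0.0
```

Request:
{"op": "apply_moves", "data": {
  "rows": [
    {"fingers":110,"yaw":0,"tx":2,"ty":0,"tz":20},
    {"fingers":110,"yaw":0,"tx":0,"ty":0,"tz":20},
    {"fingers":110,"yaw":0,"tx":0,"ty":0,"tz":16},
    {"fingers":110,"yaw":0,"tx":0,"ty":0,"tz":0},
    {"fingers":110,"yaw":0,"tx":0,"ty":-5,"tz":0},
    {"fingers":110,"yaw":0,"tx":0,"ty":-4,"tz":0},
    {"fingers":110,"yaw":0,"tx":0,"ty":-3,"tz":0},
    {"fingers":110,"yaw":0,"tx":0,"ty":-2.7,"tz":0}
  ]
}}

```text
time_s: 21.9
ee_pos: [576.6, 118.6, 201.7]
tcp_rot: [3.14, -0.002, 0.13]
ft_force: [1.1, -1.9, -0.5]
gripper_width: 48.4
grip_force: 1.1
```

Request:
{"op": "apply_moves", "data": {
  "rows": [
    {"fingers":110,"yaw":0,"tx":0,"ty":0,"tz":0},
    {"fingers":110,"yaw":0,"tx":0,"ty":0,"tz":0},
    {"fingers":110,"yaw":0,"tx":0,"ty":0,"tz":0},
    {"fingers":110,"yaw":0,"tx":0,"ty":0,"tz":0},
    {"fingers":110,"yaw":0,"tx":0,"ty":0,"tz":0}
  ]
}}

```text
time_s: 22.32
ee_pos: [575.8, 118.6, 200.4]
tcp_rot: [-3.141, -0.0, 0.13]
ft_force: [0.6, -0.5, -1.2]
gripper_width: 48.4
grip_force: 0.0
```

Request:
{"op": "apply_moves", "data": {
  "rows": [
    {"fingers":110,"yaw":0,"tx":0,"ty":8,"tz":0},
    {"fingers":110,"yaw":0,"tx":0,"ty":0,"tz":0},
    {"fingers":110,"yaw":0,"tx":0,"ty":0,"tz":-20},
    {"fingers":110,"yaw":0,"tx":0,"ty":0,"tz":-40},
    {"fingers":110,"yaw":0,"tx":-30,"ty":30,"tz":0},
    {"fingers":110,"yaw":0,"tx":-30,"ty":30,"tz":0},
    {"fingers":110,"yaw":0,"tx":-30,"ty":30,"tz":0},
    {"fingers":110,"yaw":0,"tx":-30,"ty":30,"tz":0}
  ]
}}

```text
time_s: 22.98
ee_pos: [474.1, -22.7, 260.6]
tcp_rot: [3.141, -0.001, 0.131]
ft_force: [0.4, -1.2, -0.2]
gripper_width: 48.1
grip_force: 0.0
```

Request:
{"op": "apply_moves", "data": {
  "rows": [
    {"fingers":110,"yaw":0,"tx":-30,"ty":30,"tz":0},
    {"fingers":110,"yaw":0,"tx":-20,"ty":30,"tz":0},
    {"fingers":110,"yaw":0,"tx":0,"ty":20,"tz":0},
    {"fingers":110,"yaw":0,"tx":0,"ty":0,"tz":0},
    {"fingers":110,"yaw":0,"tx":0,"ty":0,"tz":0},
    {"fingers":110,"yaw":0,"tx":0,"ty":0,"tz":0},
    {"fingers":110,"yaw":0,"tx":0,"ty":0,"tz":0}
  ]
}}

```text
time_s: 23.57
ee_pos: [436.5, -106.0, 260.2]
tcp_rot: [-3.141, 0.0, 0.131]
ft_force: [-0.4, -0.8, 0.6]
gripper_width: 49.0
grip_force: 0.0
```

```bash
python3 m.py 10; python3 m2.py 10
python3 - <<'E'
from h import *
from m2 import track,hue
a=cv2.imread("pics/s8.png");b=cv2.imread("pics/s10.png");c=cv2.imread("pics/s9.png")
for box in((219,206,232,236),(212,206,232,236),(211,192,230,214)):
    print(track(a,b,box,hue(a,18),(0,2,6)))
print(track(b,c,(218,208,231,238),hue(b,18),(0,6,8)))
for p,t in((131,.022),(131,.012),(135,0),(136,.002),(135,-.01)):
    print(p,t,proj("side",beam2w(X[:3],np.array([-15,70+p,-8.]),t))[0])
E
```

```text
23.5667 [ 436.49 -105.95  260.21]
(array([233, 170,  22,  39, 530], dtype=int32), array([244.85, 189.23])) (array([206, 196,  23,  40, 534], dtype=int32), array([218.73, 215.45])) (array([273, 153,  20,  23, 360], dtype=int32), array([282.87, 164.45])) (array([224, 163,  19,  19, 292], dtype=int32), array([232.59, 172.58]))
p,tilt 134.62810205356016 -0.006694155005412032 [ 0.09 -0.14 -0.04  0.53]
10 knob (array([-27.88,  26.38]), np.float64(12.7)) blk (array([-26.12,  25.88]), np.float64(15.8)) topknob (array([-53.  ,   8.25]), np.float64(33.0)) beaker (array([-0.75, -4.5 ]), np.float64(4.8))
  p,tilt 132.67056604820024 -0.0011571472483335584 [ 0.45 -0.48  1.21 -0.04 -0.98  0.9 ]
  beaker tilt [-0.02] [-0.65  0.28]
(array([-0.88,  2.  ]), np.float64(9.3))
(array([-0.62,  1.88]), np.float64(10.6))
(array([-1.  ,  2.12]), np.float64(7.6))
(array([1.75, 7.75]), np.float64(18.8))
131 0.022 [221.48 225.38]
131 0.012 [221.52 226.03]
135 0 [220.64 227.61]
136 0.002 [220.4  227.68]
135 -0.01 [220.69 228.25]
```

Request:
{"op": "apply_moves", "data": {
  "rows": [
    {"fingers":110,"yaw":0,"tx":0,"ty":0,"tz":0},
    {"fingers":110,"yaw":0,"tx":0,"ty":0,"tz":0},
    {"fingers":110,"yaw":0,"tx":0,"ty":0,"tz":0},
    {"fingers":110,"yaw":0,"tx":0,"ty":0,"tz":0},
    {"fingers":110,"yaw":0,"tx":0,"ty":0,"tz":0},
    {"fingers":110,"yaw":0,"tx":0,"ty":0,"tz":0},
    {"fingers":110,"yaw":0,"tx":0,"ty":0,"tz":0},
    {"fingers":110,"yaw":0,"tx":0,"ty":0,"tz":0}
  ]
}}

```text
time_s: 24.33
ee_pos: [436.4, -106.7, 260.3]
tcp_rot: [3.142, -0.0, 0.13]
ft_force: [0.1, 0.2, -0.8]
gripper_width: 48.4
grip_force: 0.0
```

```bash
python3 m.py 11
python3 - <<'E'
from h import *
from m2 import track,hue
b=cv2.imread("pics/s10.png");c=cv2.imread("pics/s11.png");a=cv2.imread("pics/s8.png")
print(track(b,c,(211,194,231,238),hue(b,18),(0,0,4)))
# absolute check: lowest block corner, and knob top, vs first picture, tilt for assumed p
for box in((219,206,232,236),(211,192,230,214)): print(track(a,c,box,hue(a,18),(0,2,6)))
E
```

```text
24.3333 [ 436.38 -106.72  260.35]
(array([233, 170,  22,  39, 530], dtype=int32), array([244.85, 189.23])) (array([206, 196,  23,  40, 534], dtype=int32), array([218.73, 215.45])) (array([273, 153,  20,  23, 360], dtype=int32), array([282.87, 164.45])) (array([224, 163,  19,  19, 291], dtype=int32), array([232.56, 172.55]))
p,tilt 134.68816049527706 -0.006434643961726549 [ 0.07 -0.15 -0.03  0.55]
(array([0., 0.]), np.float64(2.4))
(array([-0.88,  2.  ]), np.float64(9.3))
(array([-1.  ,  2.12]), np.float64(7.7))
```

The beam is at rest and its tilt is about zero by three estimates. The beaker is still hanging, so I hand in.

```bash
python3 -c "
from workcell import *
print(close_job())"
```

```text
the job is handed in; nothing more can be done
None
```

The beaker hangs mouth-down on the peg, the poise sits at about 0.135 m, and the beam is at rest within about ±0.01 rad of level by camera estimate (the plate hid the pointer); the job was handed in at about 24.4 s with nothing touched.

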